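# Rack the repaired circuit cards and close the keeper

## Task

Take the two repaired circuit cards from their tilted cradles and stand each on edge in an empty slot of the card rack, pushed fully home, upright, top edge up and with its components facing the rack's far end (the end without the keeper's black grip), like the two cards already stored there. When both are in, swing the keeper hoop down until it is fully closed over the cards. Leave the stored cards in their slots and do not disturb the other things on the bench.

Things in the scene. Friction and masses are not known exactly. Their poses are not given: they have to be found in the camera images.
- card_a: circuit card, rigid plate 5 mm thick (x), 100 wide (y), 95 tall (z), 120 g. Origin: middle of its bottom edge; z runs up to its plain top edge, x is the normal of its component side. Components stand 9 mm off the +x face, only within 24 mm of the middle line and 15 to 57 mm up; the rest is bare. Starts leaning in cradle_a.
- card_b: the same as card_a; starts leaning in cradle_b.
- resident_a: card already stored in the rack, the same as card_a (origin: middle of its bottom edge, x to the component side). It stays in its slot.
- resident_b: card already stored in the rack, the same as card_a (origin: middle of its bottom edge, x to the component side). It stays in its slot.
- cradle_a: fixed grey tilted cradle, base 90 x 100 mm, 70 mm high; origin under its centre. Its card leans in it 0.35 rad off vertical, top towards cradle -x, components up and to +x. Card's bottom edge rests at cradle x = 15, z = 30 mm, behind a 7 mm lip; a back plate carries its lower 45 mm, its upper 50 mm is free on both faces.
- cradle_b: the same as cradle_a.
- rack: fixed card rack: aluminium base 214 x 150 x 10 mm (x -107 to 107, y -85 to 65 mm); origin on the underside, under the middle of the slots. Four slots at x = -63, -21, 21, 63 mm; in each a card stands upright on edge across the rack (its width along rack y, centred on y = 0). Two hinge posts, 124 mm high, at x = +-102, y = -72 mm.
- rack_slot0 (a point): floor middle of the slot at rack x = -63 mm, 10 mm above the rack's underside; the other slots follow each 42 mm along rack +x. An empty slot has a 2 mm rubber strip on its floor, so a seated card's bottom edge is at rack z = 12 mm, its top at 107 mm
- rack_slot3 (a point): floor middle of the slot at rack x = 63 mm. Every slot is 8 mm wide between black guides at its two ends (rack |y| = 30 to 50 mm) that rise to z = 40 mm, then flare to 19 mm wide at z = 50 mm; side walls leave 108 mm for the card's width
- rack_far_end (a point): the middle of the rack's far end (its +x end, the end without the keeper's grip), at rack (107, 0, 10) mm
- keeper (a joint): keeper hoop, a hinged steel bar on two arms: 0 = closed (bar level over the card tops at rack y = 0, z = 118 mm), grows as it opens (rad, up to 2.2; starts open). Hinge axis along rack x through rack y = -72, z = 118 mm; arms 72 mm long at rack x = +-94 mm; bar 10 mm thick. Stiff hinge: it stays where it is left.
- keeper_grip (a point): middle of the keeper's black rubber grip, a 12 mm round rod that continues the bar 45 mm past the rack's -x end (rack x -98 to -143 mm), 72 mm from the hinge axis; axis along rack x
- solvent_bottle: white bottle, 48 mm across, 120 mm high; origin under its centre; a bystander.
- flux_tin: flat round tin, 60 mm across, 30 mm high; origin under its centre; a bystander.
- wire_spool: grey spool standing on its flange, 54 mm across, 36 mm high; origin under its centre; a bystander.
- screwdriver: screwdriver lying on the table; a bystander.
- brush: brush lying on the table; a bystander.
- multimeter: multimeter lying flat, 85 x 180 x 46 mm; origin under its centre; a bystander.
- heatsink: finned aluminium heatsink, 44 x 44 x 32 mm; origin under its centre; a bystander.
- parts_tray: black open tray, 80 x 70 x 25 mm; origin under its centre; a bystander.
Things that resemble listed ones, but are neither listed nor needed, are in the scene too. What is shaped like the card_b but green or purple is not meant.

How it is judged:
By the outcome, as a careful person would: the job done as asked, in the order asked, and still so for the second after the job is handed in, with the robot touching nothing.
It also fails if it takes over 72 s, if anything falls off the work surface, if the arm or the gripper's body presses on something with over 40 N, if the wrist force passes 120 N, or if a joint passes its speed limit or range.

## Robot

A 6-joint arm with a two-finger parallel gripper is mounted at the origin on the work surface. World frame = base frame: x ahead of the robot, y to its left, z up, the work surface at z = 0. Lengths are in m, angles in degrees, forces in N, time in s.
With the tool pointing down it reaches from about 0.375 to 0.925 m from the base axis. Payload 5.7 kg.
Tool frame: the origin (TCP) lies midway between the tips of the shut fingers; the grasp point (between the pads) lies 19 mm behind it; z points along the fingers, y is the direction in which the jaws open and shut (so a half turn about z gives the same grasp; the last joint's range is limited). The gripper opens to 88 mm and grips with 3 to 60 N. Pads are 20 mm wide; open, the fingers measure 115 mm over their backs; the gripper's body (75 mm by 178 mm) begins 61 mm behind the grasp point.
Start: joints at [-79.647, 20.558, 86.54, -0, 72.909, -6.595], TCP at [0.175, -0.574, 0.223] pointing down, gripper open.
Joint ranges: [-170.27, 170.27], [-57.76, 135], [12.27, 136.19], [-55.21, 235.2], [11.17, 155.16], [-170.74, 170.74]. Speed limits (degrees/s): [136.94, 136.94, 180, 180, 180, 180].

## Interface

Orientations are given as a 3x3 rotation matrix whose columns are the frame's x, y, z axes.
In Python, from rig import manip, fingers, ik, sensors, cams gives the robot as it stands. The module is installed in compiled form; this text tells all that it offers. Calls block until the motion is done:
- manip.move_to(position, orientation): joint-space move of the TCP to a pose.
- manip.servo_line(position, ori=None, velocity=0.15, max_force=None): straight line of the TCP; ori=None keeps the orientation; velocity is the mean speed in m/s. With max_force (N) it stops when the force on the tool has changed by that much, and returns True; else False.
- manip.goto_joints(angles): joint-space move.
- fingers.open_gripper() and fingers.close(squeeze=None): open the fingers fully, or close them until they stop; squeeze is the grip in N (None keeps the last).
- manip.hold(seconds).
- ik(position, orientation): joint angles nearest the present ones, or None.
- sensors.sense(): the state.
- cams.capture(name): name is "scene" or "top"; returns (picture, depth): 420x560x3 uint8, red, green, blue; 420x560 float32, m along the optical axis (not along the pixel's ray), 0 where there is no reading.
- cams.camera_info(name): a dict with "fovy" (degrees; the focal length in pixels is half the picture's height over the tangent of half this angle, whatever the lens; pixels are square), "cx", "cy" (the principal point, pixels), "cam_to_world" (4x4, takes a point from camera to world coordinates). Camera axes: x right, y up, looking along -z (the intrinsics and any distortion apply to the point x, -y, -z); pixel columns grow to the right and rows downward; lengths in m; the calibration is good to about 2 mm. A picture is of the moment at which its call begins. camera_info takes no time and is no camera call.
A pose or a line that the arm cannot do raises manip.Unreachable and nothing moves.
- manip.close_job(): hands the job in, once; it reports no verdict.
The state is a dict: "time": time; "joints": joint angles; "qd": joint speeds; "tau": joint torques, N m; "tool_pos": TCP position; "orientation": TCP orientation; "ft_force": force on the tool from outside, world axes, zero at the start; "ft_torque": the same for the moment, N m; "opening": finger opening in m.
Only numpy, scipy, OpenCV 4.12 (cv2) and the standard library are available. Lean on these libraries where they do the work, as an engineer would, in place of code of your own. Each camera call takes 0.05 s, during which the arm holds its last target. There are 200 camera calls.

## Working session

There is one attempt and no reset: what is moved stays moved. The work goes in short steps, each a Python script; the robot and the scene stay as the last script left them, time stands still between calls to the robot, and variables do not carry over. Pictures are saved under pics/ and viewed, about 8 in all and at most 12, crops included, and the job is handed in when it is done.

```bash
mkdir -p pics; python3 - <<'E'
from rig import manip,fingers,ik,sensors,cams
import cv2,numpy as np
for n in("scene","top"):
    p,d=cams.capture(n); np.savez(f"pics/{n}0.npz",p=p,d=d)
    cv2.imwrite(f"pics/{n}0.png",cv2.resize(p[:,:,::-1],(800,600),interpolation=cv2.INTER_CUBIC))
    i=cams.camera_info(n); print(n,{k:(np.round(v,4).tolist()) if not isinstance(v,(str,dict)) else v for k,v in i.items()})
s=sensors.sense(); print(s["time"],s["tool_pos"],s["opening"])
E
```

```text
scene {'fovy': 53.4013, 'cx': 270.9175, 'cy': 209.3053, 'cam_to_world': [[-0.2103, -0.7729, 0.5986, 1.2276], [0.9776, -0.1602, 0.1366, 0.1575], [-0.0096, 0.6139, 0.7893, 0.9823], [0.0, 0.0, 0.0, 1.0]]}
top {'fovy': 56.1609, 'cx': 272.0059, 'cy': 209.0608, 'cam_to_world': [[0.0071, 0.9977, -0.0667, 0.505], [-0.9994, 0.0048, -0.035, -0.0267], [-0.0346, 0.0669, 0.9972, 1.1532], [0.0, 0.0, 0.0, 1.0]]}
0.1 [ 0.17479128 -0.57333159  0.22189351] 0.08766755769156971
```

View pics/scene0.png

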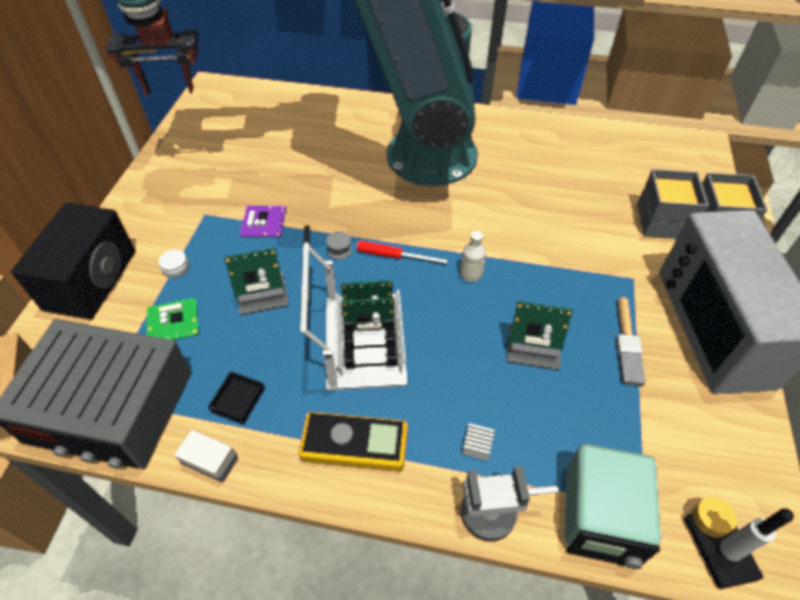

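View pics/top0.png

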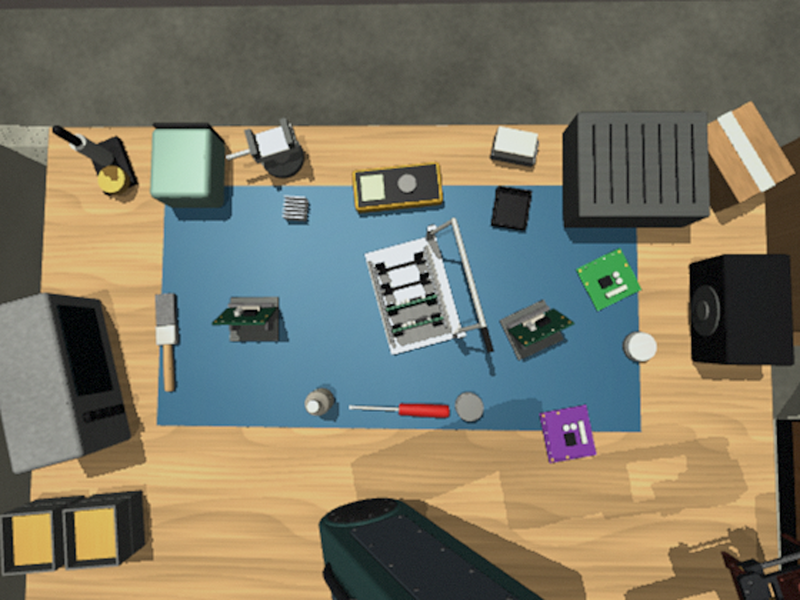

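Residents sit at the grip end (top picture, about (405,303) and (410,325)), so the empty slots are the two towards the far end (about (405,285) and (400,265)). The card candidates are the dark green leaning ones at top (247,318) and (540,325). The bright green at (608,280) and the purple at (568,433) lie flat and are decoys. I'll measure these and take one confirming crop.

```bash
cat > h.py <<'E'
import numpy as np,cv2
from rig import manip,fingers,ik,sensors,cams
def cloud(n,d):
    i=cams.camera_info(n); f=210/np.tan(np.radians(i["fovy"]/2))
    v,u=np.mgrid[0:420,0:560]
    P=np.stack([(u-i["cx"])/f*d,-(v-i["cy"])/f*d,-d],-1); T=np.array(i["cam_to_world"])
    W=P@T[:3,:3].T+T[:3,3]; W[d==0]=np.nan
    return W
E
python3 - <<'E'
from h import *
S=0.7
out={}
for n in("top","scene"):
    z=np.load(f"pics/{n}0.npz"); p,d=z["p"],z["d"]; W=cloud(n,d); out[n]=(p,d,W)
    hsv=cv2.cvtColor(p,cv2.COLOR_RGB2HSV); print(n,"mat z",np.nanmedian(W[250,180] if n=="top" else W[300,330],axis=0).round(4))
    g=((hsv[...,0]>35)&(hsv[...,0]<95)&(hsv[...,1]>60)&(hsv[...,2]<140)&(W[...,2]>.03)&(W[...,2]<.14)&(W[...,0]<.75)).astype(np.uint8)
    k,l,st,c=cv2.connectedComponentsWithStats(g)
    for j in range(1,k):
        if st[j,4]<60: continue
        q=W[l==j]; m=np.median(q,0); 
        r=q-m; 
        for _ in range(6):
            U,s,V=np.linalg.svd(r-r.mean(0),full_matrices=False); nn=V[2]; e=(r-r.mean(0))@nn; r=r[abs(e)<max(2*np.median(abs(e)),.001)]
        print(n,"comp",st[j],c[j].round(),m.round(3),"n",(nn*np.sign(nn[2])).round(3),"zrange",np.percentile(q[:,2],[2,98]).round(4),len(r),np.std((r-r.mean(0))@nn).round(5))
    # rack region high points
    for lo,hi,nm in((.095,.115,"residtops"),(.135,.25,"bar")):
        w=(W[...,2]>lo)&(W[...,2]<hi)&(W[...,0]>.35)&(W[...,0]<.75)&(abs(W[...,1]+.1)<.16)
        k,l,st,c=cv2.connectedComponentsWithStats(w.astype(np.uint8))
        for j in range(1,k):
            if st[j,4]<25: continue
            q=W[l==j]; print(n,nm,st[j],q.min(0).round(3),q.max(0).round(3),q.mean(0).round(4))
p=out["top"][0]
a=p[195:265,140:210];b=p[150:250,255:355];c=p[195:265,340:410]
im=np.hstack([cv2.resize(x[:,:,::-1],(260,260),interpolation=cv2.INTER_CUBIC) for x in(a,b,c)]); cv2.imwrite("pics/crop1.png",im)
E
```

```text
top mat z 0.283
top comp [270 206  36  15 115] [288. 212.] [ 0.568 -0.035  0.103] n [-0.961 -0.268  0.074] zrange [0.0418 0.1084] 51 0.0007
top comp [149 215  44  13 308] [171. 222.] [0.539 0.281 0.093] n [0.936 0.011 0.351] zrange [0.0378 0.1217] 231 0.00044
top comp [356 216  46  27 445] [379. 230.] [ 0.521 -0.277  0.09 ] n [0.844 0.408 0.349] zrange [0.0343 0.1215] 305 0.0005
top comp [275 221  35  12  77] [292. 227.] [ 0.53  -0.047  0.105] n [0.959 0.271 0.083] zrange [0.0381 0.1085] 56 0.00083
top comp [ 64 261  14  14  60] [ 71. 267.] [0.415 0.566 0.079] n [-0.244  0.969  0.04 ] zrange [0.044  0.1042] 39 0.00041
top residtops [270 207  37  11  80] [ 0.554 -0.08   0.097] [0.581 0.015 0.111] [ 0.5678 -0.0338  0.1047]
top residtops [275 222  36  11  75] [ 0.514 -0.091  0.099] [0.541 0.002 0.109] [ 0.5275 -0.0449  0.1051]
top residtops [364 234  11   8  38] [ 0.492 -0.26   0.095] [ 0.511 -0.235  0.114] [ 0.5011 -0.2463  0.1042]
top bar [305 153  41  95 485] [ 0.478 -0.172  0.135] [ 0.711 -0.076  0.19 ] [ 0.5939 -0.1335  0.1812]
scene mat z 0.1951
scene comp [274  88  55  34 631] [2
[... 313 characters left out ...]
0.0487 0.1372] 326 0.00055
scene comp [239 196  37  32 835] [257. 210.] [ 0.561 -0.038  0.083] n [0.426 0.097 0.899] zrange [0.0437 0.106 ] 508 0.00884
scene comp [356 211  45  35 828] [378. 225.] [0.542 0.288 0.09 ] n [0.935 0.018 0.353] zrange [0.0377 0.1197] 462 0.0008
scene residtops [183 175  11   9  70] [ 0.494 -0.26   0.095] [ 0.514 -0.234  0.115] [ 0.5041 -0.2475  0.1047]
scene residtops [238 196  37   6 131] [ 0.514 -0.091  0.095] [0.547 0.005 0.108] [ 0.5317 -0.0424  0.1015]
scene residtops [238 209  38   5 130] [ 0.557 -0.08   0.095] [0.587 0.017 0.108] [ 0.5722 -0.0317  0.1017]
scene bar [210 158  17  85 403] [ 0.483 -0.172  0.135] [ 0.716 -0.075  0.19 ] [ 0.6098 -0.1277  0.1778]
```

View pics/crop1.png

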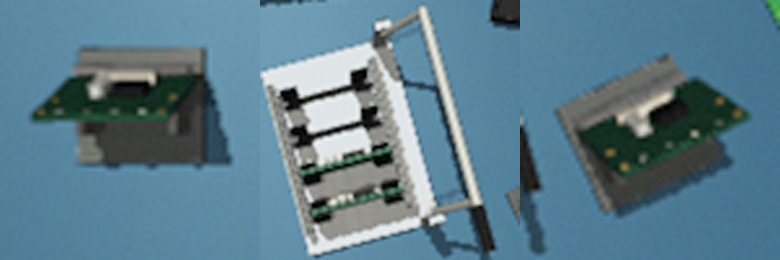

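The crop confirms it: both dark green cards lean in their cradles with components up. In the rack crop the residents fill the two lower, grip-side slots (300–400, 160–210), and the two upper slots (290–365, 85–130) are empty. Next I'll compute the frames, compare them with the given sizes, and check reach.

```bash
cat >> h.py <<'E'
yaw=np.radians(15.6); ux=np.array([np.cos(yaw),np.sin(yaw),0]); uy=np.array([-ux[1],ux[0],0]); uz=np.array([0,0,1.])
O=np.array([.5903,-.0270,0])
def rk(x,y,z): return O+(x*ux+y*uy)/1e3+z*uz/1e3
def ori(cx,cz,s=1): z=-np.asarray(cz); y=s*np.asarray(cx); return np.column_stack([np.cross(y,z),y,z])
E
python3 - <<'E'
from h import *
C={}
for n in("top","scene"):
    z=np.load(f"pics/{n}0.npz"); p,d=z["p"],z["d"]; W=cloud(n,d); hsv=cv2.cvtColor(p,cv2.COLOR_RGB2HSV)
    R=np.stack([(W-O)@ux,(W-O)@uy,W[...,2]],-1)*1e3
    b=(R[...,2]>5)&(R[...,2]<15)&(abs(R[...,0])<120)&(abs(R[...,1])<100)&(hsv[...,1]<60)
    q=R[b]; print(n,"base ext x",np.percentile(q[:,0],[1,99]).round(1),"y",np.percentile(q[:,1],[1,99]).round(1),"z",np.median(q[:,2]).round(1))
    q=R[(R[...,2]>160)&(R[...,2]<200)&(abs(R[...,0])<160)&(abs(R[...,1]+80)<60)]
    f=np.polyfit(q[:,0],q[:,1],1); print(n,"bar x",np.percentile(q[:,0],[1,99]).round(1),"yfit",f.round(3),"y,z med",np.median(q[:,1:],0).round(1),"ztop",np.percentile(q[:,2],90).round(1))
    for nm,m,cxh in(("L",(.54,.283),(.937,.014)),("R",(.522,-.278),(.845,.4085))):
        h=np.array(cxh)/np.linalg.norm(cxh); h=np.r_[h,0]; t=.35
        cx=h*np.cos(t)+uz*np.sin(t); cz=-h*np.sin(t)+uz*np.cos(t); cy=np.cross(cz,cx)
        g=(hsv[...,0]>35)&(hsv[...,0]<95)&(hsv[...,1]>60)&(W[...,2]>.04)&(W[...,2]<.13)&(np.hypot(W[...,0]-m[0],W[...,1]-m[1])<.08)
        q=W[g]; x=q@cx; off=np.median(x); k=abs(x-off)<.004; q=q[k]
        y=np.percentile(q@cy,[1,99]); zt=np.percentile(q@cz,99.); zw=q[:,2].max()
        T=cx*(off-.0025)+cy*y.mean()+cz*zt
        print(n,nm,"width",np.ptp(y).round(4),"topmid",T.round(4),"zmax",zw.round(4),"bottom z",(T-.095*cz)[2].round(4), "yaw",np.degrees(np.arctan2(h[1],h[0])).round(2))
        C.setdefault(nm,[]).append(T)
        for s in(1,-1):
            o=ori(cx,cz,s); a=[ik(T-d*cz,o) for d in(.03,-.12)]; print(" s",s,[None if v is None else np.round(v).tolist() for v in a])
for s in(1,-1):
    for P in(rk(63,0,77),rk(63,0,300),rk(21,0,200)):
        a=ik(P,ori(ux,uz,s)); print("slot",s,None if a is None else np.round(a).tolist())
    for P in (rk(-122,-90,180),rk(-122,0,118)):
        a=ik(P,ori(uy,uz,s)); print("grip",s,None if a is None else np.round(a).tolist())
E
```

```text
top base ext x [-107.2  102.5] y [-83.6  59. ] z 10.4
top bar x [-142.4   93.5] yfit [ 1.00000e-03 -1.05304e+02] y,z med [-105.5  185.4] ztop 188.1
top L width 0.0978 topmid [0.5251 0.2874 0.1215] zmax 0.1245 bottom z 0.0323 yaw 0.86
 s 1 [[27.0, 24.0, 109.0, -17.0, 31.0, 40.0], [30.0, 9.0, 105.0, -13.0, 49.0, 36.0]]
 s -1 [[27.0, 24.0, 109.0, -17.0, 31.0, -140.0], [30.0, 9.0, 105.0, -13.0, 49.0, -144.0]]
top R width 0.0982 topmid [ 0.5089 -0.2839  0.122 ] zmax 0.1252 bottom z 0.0328 yaw 25.8
 s 1 [[-48.0, 25.0, 105.0, 27.0, 47.0, -91.0], [-53.0, 13.0, 99.0, 22.0, 65.0, -88.0]]
 s -1 [[-48.0, 25.0, 105.0, 27.0, 47.0, 89.0], [-53.0, 13.0, 99.0, 22.0, 65.0, 92.0]]
scene base ext x [-95.7 108.3] y [-83.8  62.8] z 9.4
scene bar x [-139.8   98.5] yfit [ 3.00000e-03 -1.04763e+02] y,z med [-104.9  184. ] ztop 186.4
scene L width 0.0974 topmid [0.528  0.29   0.1194] zmax 0.1217 bottom z 0.0302 yaw 0.86
 s 1 [[27.0, 24.0, 108.0, -17.0, 31.0, 40.0], [30.0, 10.0, 104.0, -13.0, 49.0, 36.0]]
 s -1 [[27.0, 24.0, 108.0, -17.0, 31.0, -140.0], [30.0, 10.0, 104.0, -13.0, 49.0, -144.0]]
scene R width 0.0962 topmid [ 0.5123 -0.2817  0.1187] zmax 0.1213 bottom z 0.0294 yaw 25.8
 s 1 [[-47.0, 26.0, 105.0, 27.0, 46.0, -91.0], [-53.0, 14.0, 99.0, 22.0, 65.0, -88.0]]
 s -1 [[-47.0, 26.0, 105.0, 27.0, 46.0, 89.0], [-53.0, 14.0, 99.0, 22.0, 65.0, 92.0]]
slot 1 [-7.0, 33.0, 88.0, -0.0, 59.0, -23.0]
slot 1 [-7.0, 22.0, 74.0, -0.0, 85.0, -23.0]
slot 1 [-8.0, 23.0, 87.0, -0.0, 71.0, -24.0]
grip 1 [-24.0, 16.0, 100.0, -0.0, 64.0, -130.0]
grip 1 [-16.0, 18.0, 108.0, -0.0, 54.0, -121.0]
slot -1 [-7.0, 33.0, 88.0, -0.0, 59.0, 157.0]
slot -1 [-7.0, 22.0, 74.0, -0.0, 85.0, 157.0]
slot -1 [-8.0, 23.0, 87.0, -0.0, 71.0, 156.0]
grip -1 [-24.0, 16.0, 100.0, -0.0, 64.0, 50.0]
grip -1 [-16.0, 18.0, 108.0, -0.0, 54.0, 59.0]
```

Base extents, the 42 mm spacing, card widths (~98 mm) and heights, and the keeper angle (~2.05 rad) all match the description. Picking the right-hand card first.

```bash
cat >> h.py <<'E'
def frame(yawdeg):
    h=np.array([np.cos(np.radians(yawdeg)),np.sin(np.radians(yawdeg)),0]); t=.35
    return h*np.cos(t)+uz*np.sin(t), -h*np.sin(t)+uz*np.cos(t)
def st(m=""):
    s=sensors.sense(); print(m,"t",round(s["time"],2),"p",s["tool_pos"].round(4),"F",np.round(s["ft_force"],1),"open",round(s["opening"]*1e3,1))
def pick(T,yawdeg,depth):
    cx,cz=frame(yawdeg); o=ori(cx,cz); T=np.array(T)
    manip.move_to(T+.05*cz,o); st("pre")
    print("contact",manip.servo_line(T-depth*cz,velocity=.15,max_force=15)); st("at")
    fingers.close(25); st("closed")
    P=T-depth*cz+.05*cz; manip.servo_line(P,velocity=.15)
    manip.servo_line(np.r_[P[:2],.30],velocity=.3); st("lifted")
E
python3 - <<'E'
from h import *
pick((.5106,-.2828,.1200),25.8,.030)
manip.move_to(rk(63,0,290),ori(ux,uz)); st("over")
manip.servo_line(rk(63,0,127),velocity=.25); st("above slot")
for n in("scene","top"):
    p,d=cams.capture(n); np.savez(f"pics/{n}1.npz",p=p,d=d)
a=np.load("pics/scene1.npz")["p"][140:290,190:330]; b=np.load("pics/top1.npz")["p"][130:280,240:380]
cv2.imwrite("pics/c1.png",np.hstack([cv2.resize(x[:,:,::-1],(400,400),interpolation=cv2.INTER_CUBIC) for x in(a,b)]))
E
```

```text
pre t 1.67 p [ 0.4952 -0.291   0.1672] F [-0.3  0.2 -0.3] open 87.7
contact False
at t 2.35 p [ 0.52   -0.2788  0.0921] F [ 0.3 -0.  -0.9] open 88.0
closed t 3.6 p [ 0.5206 -0.278   0.0921] F [ 4.9  3.2 -0.6] open 4.8
lifted t 4.77 p [ 0.5035 -0.285   0.2978] F [-1.3 -0.4 -2. ] open 4.6
over t 5.97 p [ 0.6502 -0.011   0.2887] F [ 0.1  0.4 -1. ] open 4.9
above slot t 6.78 p [ 0.6519 -0.0111  0.1282] F [ 0.1  0.  -0.6] open 4.8
```

View pics/c1.png

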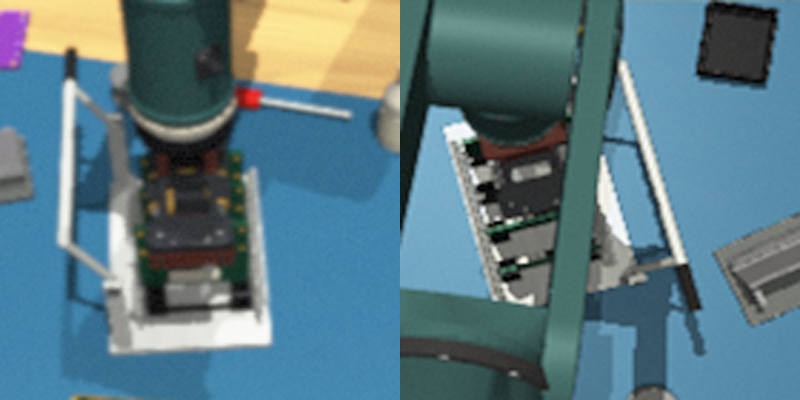

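The left panel shows the card held over the rack, edge-on between the side walls. I'll measure where it sits in the rack frame, then insert it.

```bash
cat >> h.py <<'E'
def held(n,f,x0,zlo,zhi):
    z=np.load(f); p,d=z["p"],z["d"]; W=cloud(n,d); hsv=cv2.cvtColor(p,cv2.COLOR_RGB2HSV)
    R=np.stack([(W-O)@ux,(W-O)@uy,W[...,2]],-1)*1e3
    g=(hsv[...,0]>35)&(hsv[...,0]<95)&(hsv[...,1]>60)&(abs(R[...,0]-x0)<10)&(abs(R[...,1])<65)&(R[...,2]>zlo)&(R[...,2]<zhi)
    q=R[g]; 
    if len(q)<20: print("few",len(q)); return
    q=q[abs(q[:,0]-np.median(q[:,0]))<4]; A=np.c_[q[:,1:],np.ones(len(q))]; c=np.linalg.lstsq(A,q[:,0],rcond=None)[0]
    print(n,len(q),"face x",np.median(q[:,0]).round(1),"y",np.percentile(q[:,1],[1,99]).round(1),"z",np.percentile(q[:,2],[1,99]).round(1),"dx/dy,dx/dz",c[:2].round(3))
E
python3 - <<'E'
from h import *
held("scene","pics/scene1.npz",65.5,40,170)
held("scene","pics/scene0.npz",-21+2.5,75,120); held("scene","pics/scene0.npz",-63+2.5,80,120)
s=sensors.sense(); print("tcp rack",((s["tool_pos"]-O)@ux*1e3).round(1),((s["tool_pos"]-O)@uy*1e3).round(1))
W=cloud("scene",np.load("pics/scene0.npz")["d"]); p=np.load("pics/scene0.npz")["p"]
R=np.stack([(W-O)@ux,(W-O)@uy,W[...,2]],-1)*1e3
for sgn in(1,-1):
  for c in(21,63):
    g=(abs(R[...,1]-sgn*40)<8)&(R[...,2]>42)&(R[...,2]<56)&(abs(R[...,0]-c)<16); q=R[g]
    print("guide",sgn,c,len(q),np.percentile(q[:,0],[2,98]).round(1) if len(q)>3 else "")
E
```

```text
scene 208 face x 66.9 y [-48.5  47. ] z [ 63.5 158.2] dx/dy,dx/dz [-0.002 -0.008]
scene 263 face x -18.1 y [-44.6  47.3] z [ 75.3 107.3] dx/dy,dx/dz [ 0.006 -0.029]
scene 227 face x -60.1 y [-45.4  49.9] z [ 80.2 107.3] dx/dy,dx/dz [ 0.001 -0.029]
tcp rack 64.4 -1.1
guide 1 21 27 [ 9.6 34.1]
guide 1 63 28 [51.5 75.1]
guide -1 21 30 [ 9.9 36. ]
guide -1 63 28 [52.8 75.5]
```

Face at x 66.9 mm against about 66 ideal, upright within 0.5°, y centred. I'll correct by −1 mm, insert with a force stop, release and back off.

```bash
python3 - <<'E'
from h import *
o=ori(ux,uz)
print(manip.servo_line(rk(62,.5,100),velocity=.1,max_force=20)); st("mid")
print(manip.servo_line(rk(62,.5,73),velocity=.05,max_force=25)); st("down")
fingers.open_gripper(); st("open")
manip.servo_line(rk(63,0,190),velocity=.25)
fingers.close(25)
manip.servo_line(rk(63,0,120),velocity=.25); print("push",manip.servo_line(rk(63,0,100),velocity=.05,max_force=20)); st("push")
manip.servo_line(rk(63,0,230),velocity=.3)
fingers.open_gripper()
manip.goto_joints([35,5,95,0,75,20]); st("away")
for n in("scene","top"):
    p,d=cams.capture(n); np.savez(f"pics/{n}2.npz",p=p,d=d)
held("scene","pics/scene2.npz",65.5,60,125)
held("scene","pics/scene2.npz",-18.5,75,120); held("scene","pics/scene2.npz",-60.5,80,120)
a=np.load("pics/scene2.npz")["p"][140:290,190:330]; b=np.load("pics/top2.npz")["p"][130:280,240:380]
cv2.imwrite("pics/c2.png",np.hstack([cv2.resize(x[:,:,::-1],(400,400),interpolation=cv2.INTER_CUBIC) for x in(a,b)]))
E
```

```text
False
mid t 7.29 p [ 0.6499 -0.0097  0.1   ] F [-0.   0.2 -1.3] open 4.6
True
down t 7.79 p [ 0.6503 -0.0101  0.0761] F [-0.7 -0.4  3.8] open 4.5
open t 9.11 p [ 0.6499 -0.0099  0.0761] F [-0.9 -0.1  0.2] open 87.7
push True
push t 11.85 p [ 0.6539 -0.0101  0.1073] F [0.3 0.8 6. ] open 0.9
away t 15.47 p [0.366  0.3395 0.3094] F [-0.   0.4 -0.1] open 87.7
scene 345 face x 65.9 y [-46.3  46.9] z [ 60.8 107.9] dx/dy,dx/dz [-0.    -0.006]
scene 262 face x -18.1 y [-44.2  47.3] z [ 75.2 107.5] dx/dy,dx/dz [ 0.001 -0.021]
scene 225 face x -60.3 y [-45.  50.] z [ 80.4 106.5] dx/dy,dx/dz [ 0.002 -0.044]
```

View pics/c2.png

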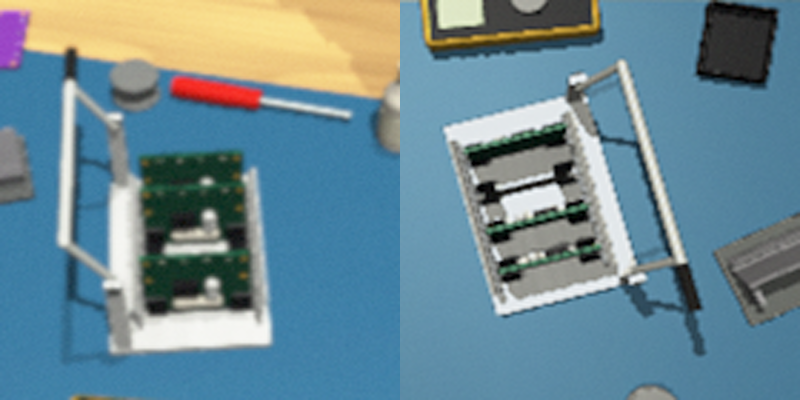

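Slot 3 is seated: the pushing fingertip met the top edge at z = 107 mm. In slot 2 full opening would hit the neighbouring cards. So I'll grip the second card shallowly, release it with its bottom already between the straight guides and the fingertips above the neighbours' tops, then push it home with closed fingers.

```bash
python3 - <<'E'
from h import *
pick((.5266,.2887,.1200),.86,.019)
manip.move_to(rk(21,0,250),ori(ux,uz)); st("over")
manip.servo_line(rk(20.5,.5,146),velocity=.2); st("above slot")
p,d=cams.capture("scene"); np.savez("pics/scene3.npz",p=p,d=d)
held("scene","pics/scene3.npz",23.5,60,175)
held("scene","pics/scene3.npz",65.5,60,125)
s=sensors.sense(); print("tcp rack",((s["tool_pos"]-O)@ux*1e3).round(1),((s["tool_pos"]-O)@uy*1e3).round(1))
cv2.imwrite("pics/c3.png",cv2.resize(p[140:290,190:330,::-1],(560,600),interpolation=cv2.INTER_CUBIC))
E
```

```text
pre t 16.42 p [0.5099 0.2885 0.1674] F [ 0.4 -0.5 -0.1] open 87.7
contact False
at t 17.02 p [0.5334 0.2892 0.103 ] F [-0.5 -0.3  0.4] open 87.7
closed t 18.26 p [0.5334 0.2889 0.1022] F [ 1.6  0.3 -0.6] open 4.8
lifted t 19.39 p [0.5149 0.2879 0.2977] F [-0.9  0.2 -2.1] open 4.7
over t 20.64 p [ 0.6099 -0.0204  0.249 ] F [ 0.9  1.  -1.9] open 5.0
above slot t 21.31 p [ 0.6105 -0.0203  0.1469] F [ 0.1  0.3 -1.5] open 5.4
scene 266 face x 24.8 y [-45.   49.7] z [ 70.4 165.1] dx/dy,dx/dz [ 0.    -0.012]
scene 354 face x 65.7 y [-46.5  46.9] z [ 60.8 108.5] dx/dy,dx/dz [ 0.003 -0.022]
tcp rack 21.8 0.6
```

View pics/c3.png

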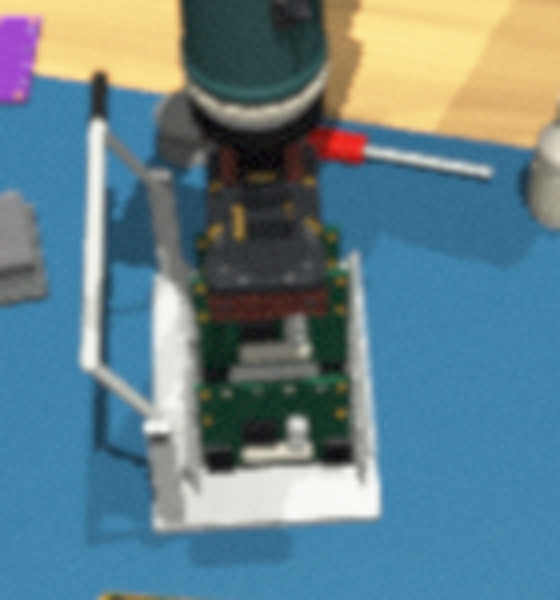

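The card is held level, bottom at z ≈ 70 mm. I'll correct slightly (x −0.8, y −1.5), lower to fingertip z = 110, release, rise and push home.

```bash
python3 - <<'E'
from h import *
print(manip.servo_line(rk(20,-1,109.5),velocity=.08,max_force=15)); manip.hold(.2); st("down")
s=sensors.sense(); print("tcp rack",((s["tool_pos"]-O)@ux*1e3).round(1),((s["tool_pos"]-O)@uy*1e3).round(1))
fingers.open_gripper(); st("open")
manip.servo_line(rk(21,0,175),velocity=.2)
manip.move_to(rk(-10,0,330),ori(ux,uz)); manip.goto_joints([35,5,95,0,75,20])
for n in("scene","top"):
    p,d=cams.capture(n); np.savez(f"pics/{n}4.npz",p=p,d=d)
held("scene","pics/scene4.npz",23.5,60,135); held("scene","pics/scene4.npz",65.5,60,125);held("scene","pics/scene4.npz",-18.5,75,120); held("scene","pics/scene4.npz",-60.5,80,120)
a=np.load("pics/scene4.npz")["p"][140:290,190:330]; b=np.load("pics/top4.npz")["p"][130:280,240:380]
cv2.imwrite("pics/c4.png",np.hstack([cv2.resize(x[:,:,::-1],(400,400),interpolation=cv2.INTER_CUBIC) for x in(a,b)]))
st()
E
```

```text
False
down t 22.17 p [ 0.6102 -0.0227  0.11  ] F [-0.1  1.2 -2.2] open 4.8
tcp rack 20.3 -1.2
open t 23.48 p [ 0.6099 -0.0226  0.1095] F [-0.2 -0.2  0. ] open 88.1
scene 342 face x 23.8 y [-45.  47.] z [ 60.7 108.7] dx/dy,dx/dz [-0.003 -0.016]
scene 361 face x 65.6 y [-46.5  47. ] z [ 61. 109.] dx/dy,dx/dz [ 0.004 -0.025]
scene 254 face x -18.2 y [-44.3  47.3] z [ 75.6 107.5] dx/dy,dx/dz [ 0.002 -0.027]
scene 214 face x -60.2 y [-45.  50.] z [ 80.4 106.5] dx/dy,dx/dz [ 0.001 -0.038]
 t 26.31 p [0.3661 0.3393 0.3095] F [ 0.5 -0.7  0. ] open 87.5
```

View pics/c4.png

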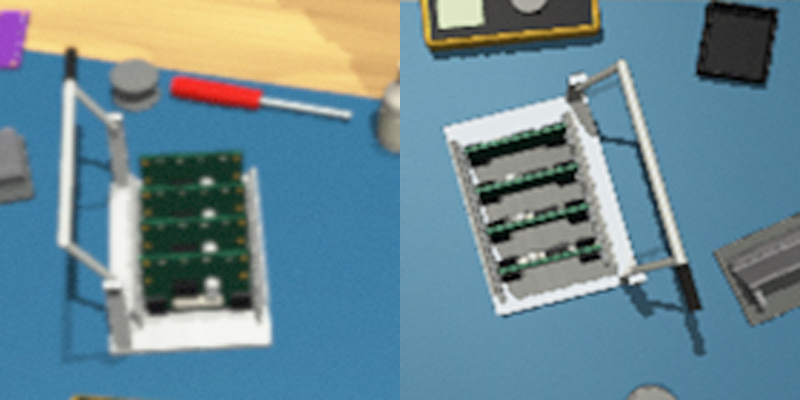

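Slot 2's card dropped fully in, and all four tops are level at about 107 mm. Now I'll push it home as a check, then grip the keeper and follow its arc.

```bash
python3 - <<'E'
from h import *
o=ori(ux,uz); og=ori(uy,uz,-1)
fingers.close(20)
manip.move_to(rk(21,0,135),o); print("push",manip.servo_line(rk(21,0,100),velocity=.06,max_force=20)); st("push")
manip.servo_line(rk(21,0,250),velocity=.3); fingers.open_gripper()
manip.move_to(rk(-125,-105,235),og); st("over grip")
print("c",manip.servo_line(rk(-125,-105,167),velocity=.15,max_force=15)); st("at grip")
fingers.close(20); st("gripped")
s=sensors.sense()["tool_pos"]; r=[((s-O)@u*1e3) for u in(ux,uy)]; print("tcp rack",np.round(r,1))
for a in np.radians(np.arange(108,-1,-9)):
    hit=manip.servo_line(rk(-125,-72+72*np.cos(a),118-15+72*np.sin(a)),velocity=.1,max_force=40)
    if hit: break
st(f"end a={np.degrees(a):.0f} hit={hit}")
p,d=cams.capture("scene"); cv2.imwrite("pics/c5.png",cv2.resize(p[120:300,170:350,::-1],(560,560),interpolation=cv2.INTER_CUBIC))
E
```

```text
push True
push t 29.86 p [ 0.6119 -0.0206  0.1073] F [0.1 0.3 6.3] open 0.6
over grip t 33.02 p [ 0.4985 -0.1616  0.2351] F [-0.3 -0.7  0.2] open 87.8
c False
at grip t 33.62 p [ 0.4987 -0.1617  0.1673] F [ 0.8 -0.2  0.1] open 87.6
gripped t 34.78 p [ 0.4981 -0.1618  0.167 ] F [-0.4 -0.5 -0.8] open 11.4
tcp rack [-125.  -105.1]
end a=0 hit=False t 38.25 p [ 0.4697 -0.0593  0.1021] F [ 5.7  8.  -2. ] open 11.7
```

View pics/c5.png

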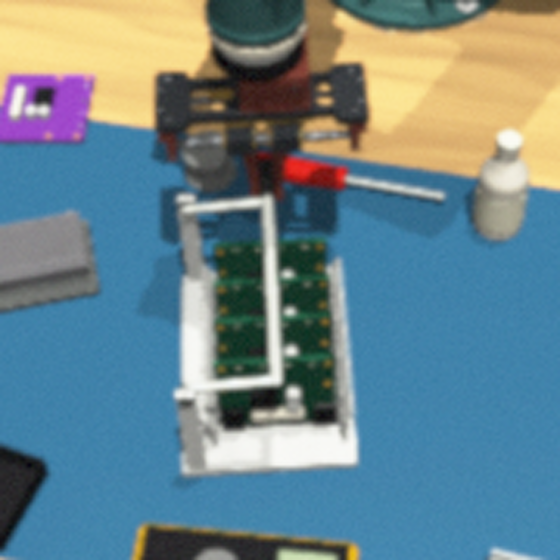

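The hoop lies over the cards. I'll press it down to its stop, release, retreat and check the bar height.

```bash
python3 - <<'E'
from h import *
print("stop",manip.servo_line(rk(-125,0,95),velocity=.04,max_force=20)); st("pressed")
fingers.open_gripper()
manip.servo_line(rk(-125,0,190),velocity=.2); fingers.close(20)
manip.servo_line(rk(-125,0,140),velocity=.2); print("press",manip.servo_line(rk(-125,0,112),velocity=.05,max_force=20)); st("rod top")
manip.servo_line(rk(-125,0,250),velocity=.3); manip.goto_joints([60,5,95,0,75,20]); st("away")
for n in("scene","top"):
    p,d=cams.capture(n); np.savez(f"pics/{n}6.npz",p=p,d=d)
    W=cloud(n,d); R=np.stack([(W-O)@ux,(W-O)@uy,W[...,2]],-1)*1e3
    for lo,hi in((-140,-105),(-85,-70),(-5,15),(75,90)):
        q=R[(R[...,2]>109)&(R[...,2]<140)&(R[...,0]>lo)&(R[...,0]<hi)&(abs(R[...,1])<25)]
        if len(q): print(n,lo,"bar y",np.median(q[:,1]).round(1),"z p50,90",np.percentile(q[:,2],[50,90]).round(1))
for x0 in(65.5,23.5,-18.5,-60.5): held("scene","pics/scene6.npz",x0,80,112)
a=np.load("pics/scene6.npz")["p"]; b=np.load("pics/top6.npz")["p"]
cv2.imwrite("pics/c6.png",np.hstack([cv2.resize(x[100:370,100:460,::-1],(400,300)) for x in(a,b)]))
E
```

```text
stop True
pressed t 38.56 p [ 0.4696 -0.059   0.0953] F [-0.3  0.9  4. ] open 11.4
press True
rod top t 42.58 p [ 0.4713 -0.061   0.1235] F [-4.3  0.8 16.2] open 0.5
away t 45.3 p [0.188  0.4619 0.3094] F [-0.3 -0.4  0.5] open 0.1
scene -140 bar y 0.9 z p50,90 [121.8 124.6]
scene -85 bar y -0.3 z p50,90 [120.9 123.9]
scene -5 bar y 1.3 z p50,90 [122.3 123.5]
scene 75 bar y -1.1 z p50,90 [120.8 123.3]
top -140 bar y 0.5 z p50,90 [122.9 125.7]
top -85 bar y 0.3 z p50,90 [123.2 125.6]
top -5 bar y 0.5 z p50,90 [122.1 124.9]
top 75 bar y -2.7 z p50,90 [121.9 124. ]
scene 171 face x 65.3 y [-45.1  47. ] z [ 81.  109.4] dx/dy,dx/dz [ 0.002 -0.048]
scene 198 face x 23.3 y [-44.7  47.1] z [ 80.7 109. ] dx/dy,dx/dz [ 0.006 -0.045]
scene 177 face x -18.0 y [-44.1  47.3] z [ 80.2 106.5] dx/dy,dx/dz [-0.001 -0.052]
scene 186 face x -59.8 y [-45.7  49.9] z [ 80.3 106.8] dx/dy,dx/dz [ 0.    -0.019]
```

View pics/c6.png

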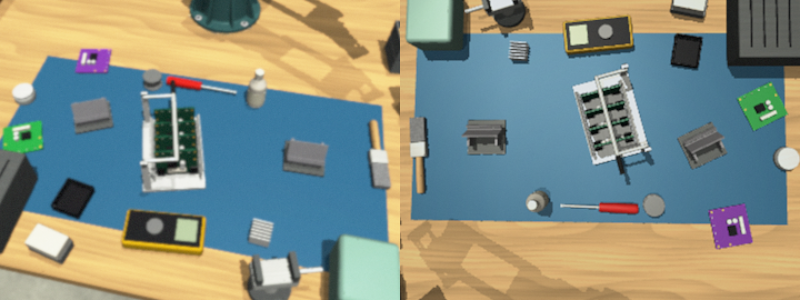

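Rod top was met at z = 123.5 mm (124 expected when closed) and the bar top reads about 123–125 mm (123 expected). Both cradles are empty and the other things are where they were. Handing in.

```bash
python3 -c "
from rig import manip
print(manip.close_job())"
```

```text
the job is handed in; nothing more can be done
None
```

The job is handed in: both cards are in the rack and the keeper is closed. My last measurement, just before handing in, was at 45.3 s on the robot's clock.

- **Cards:** the right-hand cradle's card went into slot 3, pressed home while gripped. The left-hand one went into slot 2: I released it about 20 mm above its seat, already between the guides, because the fully open fingers would have hit the neighbouring cards. Both have their components facing the far end. A closed-finger push met both top edges at z = 107.3 mm (107 expected), and both stand upright to within the camera's accuracy. The camera put their tops up to 2 mm higher, at about 109 mm; I trust the finger contact more.
- **Stored cards:** the two residents stayed in their slots, within about 0.5 mm of where they started.
- **Keeper:** I swung it down its arc and pressed it to its stop. The grip's top was met at z = 123.5 mm (124 expected), and the bar measured level at y ≈ 0, with its top at about 123–125 mm (123 expected).
- **Bench:** the other things look undisturbed in the last pictures. I judged this by eye only and did not measure it. Sampled wrist forces stayed below about 17 N, and none of my checks failed.

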